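# Put a dome cap under the roll-top dust cover and shut it into its catch

## Robot

A 7-joint arm with a two-finger parallel gripper is mounted at the origin on a cart in front of the work surface, level with it; the furniture and walls round the work are solid. World frame = base frame: x ahead of the robot, y to its left, z up, the work surface at z = 0. Lengths are in mm, angles in rad, forces in N, time in s.
With the tool pointing down it reaches from about 400 to 875 mm from the base axis. Payload 4.4 kg.
Tool frame: the origin (TCP) lies midway between the tips of the shut fingers; the grasp point (between the pads) lies 19 mm behind it (ctrl.grip_point_offset is the distance from the TCP to the grasp point, in mm); z points along the fingers, y is the line along which they close (so a half turn about z gives the same grasp; the last joint's range is limited). The gripper opens to 85 mm and grips with 20 to 120 N. Pads are 22 mm wide; open, the fingers measure 114 mm over their backs; the gripper's body (76 mm by 85 mm) begins 54 mm behind the grasp point. The pads swing forward as they close: fully open they stand 13 mm farther back than shut.
Start: joints at [-1.23, 0.628, 0.038, 1.517, -0.027, 0.996, -0.02], TCP at [257.165, 596.979, 231.313] pointing down, gripper open.
Joint ranges: [-3.06, 3.06], [-0.37, 2.12], [-1.25, 1.32], [0.18, 2.47], [-1.1, 4.24], [0.23, 1.98], [-2.94, 2.94]. Speed limits (rad/s): [2.57, 2.57, 3.14, 3.14, 3.14, 3.14, 3.14].

## Interface

Orientations are given as [roll, pitch, yaw] about the fixed x, y, z axes, in that order (R = Rz(yaw) Ry(pitch) Rx(roll)).
In Python, from cell import ctrl, imaging, ticket gives the robot as it stands (ctrl), with the cameras (imaging) and the job (ticket).
- The arm moves only by the tool nudge_tcp, called after ">>>" by a JSON object that holds its "name" and its "arguments". Schema: {"type":"object","properties":{"deltas":{"type":"array","items":{"type":"object","properties":{"trans":{"type":"array","items":{"type":"number"},"minItems":3,"maxItems":3},"r":{"type":"array","items":{"type":"number"},"minItems":3,"maxItems":3},"finger_gap":{"type":"number"}},"additionalProperties":false,"required":["finger_gap"]},"minItems":1,"maxItems":12},"only":{"type":"string"},"quiet":{"type":"boolean"},"lines":{"type":"string"}},"required":["deltas"],"additionalProperties":false}. deltas is a list of rows, 1 to 12 of them, each an object with the fields trans (a list: dx, dy, dz in mm), r (a list: a rotation vector rx, ry, rz in rad), finger_gap (the finger opening in mm); a field left out counts as zero (the opening has to be given); each row shifts and turns the commanded pose from where the row before left it, along the tool's axes as they then stand; what a row does not reach is not made up. A row lasts 1/10 s, in which the tool goes at most 50 mm and 0.15 rad, less where a joint would pass 70% of its speed; a pose out of reach is approached as far as the arm can. The fingers move at their own pace and stop on an object; the grip force is fixed at half the most. Time passes only in rows, so rows that do not move let the fingers close. The tool returns the time, the measured TCP pose, the force, the opening and the grip force at its end. only (a regular expression) keeps the lines of the reply that match it, lines (a string "A,B") keeps lines A to B, and quiet returns only ok. Input that does not fit is refused with a message, and nothing moves.
- ctrl.read_state(): the state, without advancing time (a new reading comes with each control period).
- imaging.get_image(name): name is "side" or "top" or "wrist"; returns the picture (420x560x3 uint8, blue, green, red); there is no depth.
- imaging.calibration(name): a dict with "fx", "fy", "cx", "cy" (pixels), "rvec" (rotation vector, rad) and "tvec" (3), from world to camera coordinates, as OpenCV has them; the wrist camera has in their place "hand_eye" (4x4, takes a point from camera to tool coordinates, whose origin is the TCP and whose axes are the flange's). Camera axes: x right, y down, z forward; pixel columns grow to the right and rows downward; lengths in mm; the calibration is good to about 2 mm. A picture is of the moment at which its call begins: read the wrist's pose just before it. calibration takes no time and is no camera call.
- ticket.finish_job(): hands the job in; it is judged then, once.
The state is a dict: "clock": time; "qpos": joint angles; "qd": joint speeds; "tau": joint torques, N m; "eef_pos": TCP position; "tool_rot": TCP orientation; "force": force on the tool from outside, world axes, zero at the start; "torque": the same for the moment, N m; "width": finger opening in mm; "gripper_force": force on a finger pad.
Only numpy, scipy, OpenCV 4.12 (cv2) and the standard library are available. Lean on these libraries where they do the work, as an engineer would, in place of code of your own. Each camera call takes 0.05 s, during which the arm holds its last target. There are 200 camera calls.

## Task

The roll-top dust cover of the small cap locker was left ajar. Roll it right up, stand the loose dome cap upright in the empty holder inside beside the other cap, let go of it, and then roll the cover back down until it is fully home and stays in its catch. Leave the cap that is already inside and the timer standing on the bench as they are.

Things in the scene. Friction and masses are not known exactly. Their poses are not given: they have to be found in the camera images.
- locker: Half-barrel box screwed to the bench, clear end cheeks, 304 (x) x 258 (y, with its feet) x 187 mm high. Origin: centre of its underside; x to its back, y left, z up. Open front quarter faces -x, to the robot's left, cheeks' inner faces at y = +-105; fixed aluminium hood over the rear half, outer radius 146 about the track's centre; front sill 31 mm high at x = -145 to -132; inner floor 12 mm up.
- track_centre (a point): Middle of the circular track's centre line, inside the locker, 35 mm above its origin; the line runs along the locker's y. The half-round clear cheeks have radius 152 about it, the slatted aluminium cover outer radius 135 and width 207. Fully up, the cover's front rail stands 30 mm in front of this point and 127 above it and overhangs the holders: only a tool tilted 30 to 45 deg reaches them.
- tambour (a joint): Angle (rad) of the slatted cover about the track's centre line: 0 fully home on the sill, growing as it rolls up and back under the hood, stop at 1.35. It stays where it is left (friction about 2 N at the knob). In the last 10 mm a sprung roller must be pushed aside: 10 to 15 N at the knob from angle 0.08 on; below 0.03 it snaps over and holds the cover; let go earlier, the cover stays ajar.
- knob (a point): Centre of the head of the black pull knob in the middle of the cover's front rail: a cylinder 24 mm across, 20 long, on a stem 14 across, 15 long, pointing radially outward. It moves on a circle of radius 160 mm about the track's centre line, at 0.087 rad + the cover's angle above horizontal-to-the-front. Held across along the locker's y, it pivots, with drag, between the pads as the cover rolls.
- catch_roller (a point): Middle of the catch's sprung roller (8 mm across, 24 long), inside the locker just behind the middle of the sill, 26 mm above the bench, on a dark block 34 mm wide and 32 high that reaches 27 mm farther back.
- cap: Loose white dome cap standing on the bench in front of the locker's open side: 37 mm across, 34 high, 18 to 31 g, small black buttons at its sides. Origin: centre of its underside, z up. Hold it across its sides, at mid height or just above.
- holder_free: The empty holder: round grey dish 54 mm across, 10 high, fixed on the locker's floor; recess 46 mm wide, its floor 6 mm above the dish's underside. Origin: centre of its underside (12 mm above the bench), z up. The two holders stand 72 mm apart along the locker's y, at x = -20, y = +-36 in its frame; which is empty varies.
- holder_taken: The other holder, the same dish, with a dome cap standing in it. Origin: centre of its underside, z up.
- cap_inside: The dome cap already standing in the other holder, like the loose one. Origin: centre of its underside, z up.
- timer: Bystander: white square bench timer with a round grey dial, 66 x 66 x 35 mm, standing loose on the bench in front of the locker, farther from the robot than the loose cap. Origin: centre of its underside.

How it is judged (in metres and radians):
On the way, in this order (a step that is already met when the one before it is completed fails the run):
1. the cover is rolled up (value of joint tambour above 1.1 rad), for 0.1 s.
2. the loose cap stands upright in the empty holder and is let go (horizontal distance between cap and holder_free below 0.008 m and z of cap in the frame of holder_free between 0.003 and 0.009 m and angle between cap's own z axis and vertical below 0.15 rad and contact force between cap and the fingers below 0.05 N), for 0.2 s.
At the end, for the whole second after the job is handed in: The cover stays home in its catch by itself (angle under 0.025); the loose cap stands at rest, upright within 0.15 rad, on the floor of the empty holder within 8 mm of its centre; the other cap still stands so in its own holder (value of joint tambour below 0.025 rad and horizontal distance between cap and holder_free below 0.008 m and z of cap in the frame of holder_free between 0.003 and 0.009 m and angle between each of cap, cap_inside's own z axis and vertical below 0.15 rad and linear speed of cap below 0.01 m/s and horizontal distance between cap_inside and holder_taken below 0.008 m); the robot touches nothing.
It fails at once if the cap already inside is pushed away or tipped (distance of cap_inside from where it was at the start of the episode above 0.012 m or angle between cap_inside's own z axis and vertical above 0.3 rad).
It fails at once if the timer is shoved (distance of timer from where it was at the start of the episode above 0.015 m).
It also fails if it takes over 69 s, if anything falls off the work surface, if the arm or the gripper's body presses on something with over 40 N, if the wrist force passes 120 N, or if a joint passes its speed limit or range.

## Working session

There is one attempt and no reset: what is moved stays moved. The work goes in short steps, Python scripts to look and compute and a tool call to move; the robot and the scene stay as the last step left them, time stands still between calls to the robot, and variables do not carry over. Pictures are saved under pics/ and viewed, at most 10 in all, crops included, and the job is handed in when it is done.

```bash
ls; mkdir -p pics; python3 - <<'E'
from cell import ctrl, imaging, ticket
import cv2
s=ctrl.read_state(); print({k:s[k] for k in('clock','eef_pos','tool_rot','width')}, ctrl.grip_point_offset)
for n in('side','top','wrist'):
    print(n,imaging.calibration(n)); 
for n in('side','top'): cv2.imwrite(f'pics/{n}0.png',imaging.get_image(n))
E
```

```text
cell.py
pics
{'clock': 0.0, 'eef_pos': array([256.88783046, 596.39451472, 230.3769288 ]), 'tool_rot': array([-3.13965801e+00,  1.90178787e-05,  2.73485163e+00]), 'width': 85.45250919717166} 18.700000000000003
side {'fx': 402.4865730494639, 'fy': 402.4865730494639, 'cx': 284.4537850256969, 'cy': 208.61450259779934, 'rvec': array([ 2.10217573,  0.31239434, -0.19441347]), 'tvec': array([-623.59355842,  134.77532798,  787.8725449 ])}
top {'fx': 529.2178916242008, 'fy': 529.2178916242008, 'cx': 286.09568002450925, 'cy': 197.11203035661558, 'rvec': array([ 1.80920097, -1.90051984,  0.66323362]), 'tvec': array([328.45512885, 440.3867293 , 583.78201592])}
wrist {'fx': 289.39981148816406, 'fy': 289.39981148816406, 'cx': 279.0736918304878, 'cy': 209.0146001189303, 'hand_eye': array([[ 1.43072162e-03, -9.51101178e-01, -3.08876194e-01,
         7.83066868e+01],
       [ 9.99998881e-01,  1.49578270e-03,  2.61571891e-05,
         3.08250711e-01],
       [ 4.37133532e-04, -3.08875885e-01,  9.51102253e-01,
        -1.41541031e+02],
       [ 0.00000000e+00,  0.00000000e+00,  0.00000000e+00,
         1.00000000e+00]])}
```

View pics/side0.png

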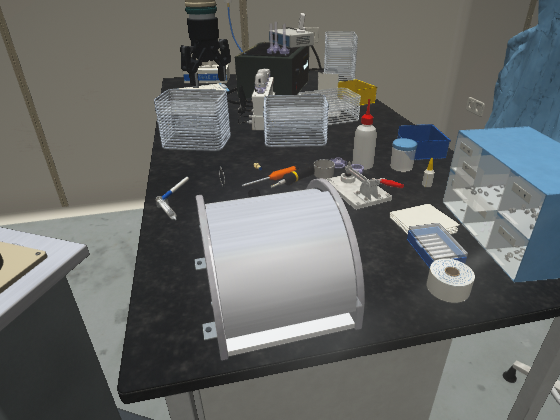

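View pics/top0.png

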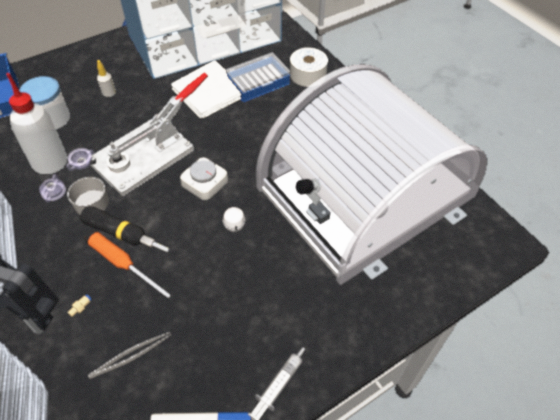

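The side view shows the locker from behind: hood at about (280,260), feet at (200,263) and (208,330). The top view shows the cover mostly closed with the knob at (305,186), the loose cap at (234,219), the timer at (204,178), and the catch block at (319,211).

```bash
cat > h.py <<'E'
import numpy as np,cv2
from scipy.spatial.transform import Rotation as R
from cell import ctrl, imaging, ticket
def cam(n):
    c=imaging.calibration(n)
    return np.array([[c['fx'],0,c['cx']],[0,c['fy'],c['cy']],[0,0,1]]),c['rvec'],c['tvec']
def proj(n,p):
    K,r,t=cam(n); return cv2.projectPoints(np.float64(p).reshape(-1,1,3),r,t,K,None)[0].reshape(-1,2)
def ray(n,uv):
    K,r,t=cam(n); Rm=cv2.Rodrigues(r)[0]; o=-Rm.T@t
    d=Rm.T@np.linalg.solve(K,[uv[0],uv[1],1]); return o,d
def plane(n,uv,z):
    o,d=ray(n,uv); return o+d*(z-o[2])/d[2]
E
python3 - <<'E'
from h import *
im=cv2.imread('pics/top0.png')
for n in('top','side'): print(n,ray(n,(280,210)))
for nm,uv,z in(('cap',(234,219),17),('timer',(204,178),20),('knob',(305,186),80),('catch',(319,211),30)): print(nm,plane('top',uv,z).round(1))
c=im[55:295,165:505]; cv2.imwrite('pics/crop0.png',cv2.resize(c,(782,552),interpolation=cv2.INTER_CUBIC))
E
```

```text
top (array([ 11.53516455, 340.26117769, 725.75061561]), array([ 0.58969348, -0.03404601, -0.80735878]))
side (array([ 781.6874841 , -386.53542219,  517.04110739]), array([-0.27147701,  0.80733557, -0.5240647 ]))
cap [514.2 386.4  17. ]
timer [600.9 438.3  20. ]
knob [528.  271.7  80. ]
catch [515.  247.6  30. ]
```

View pics/crop0.png

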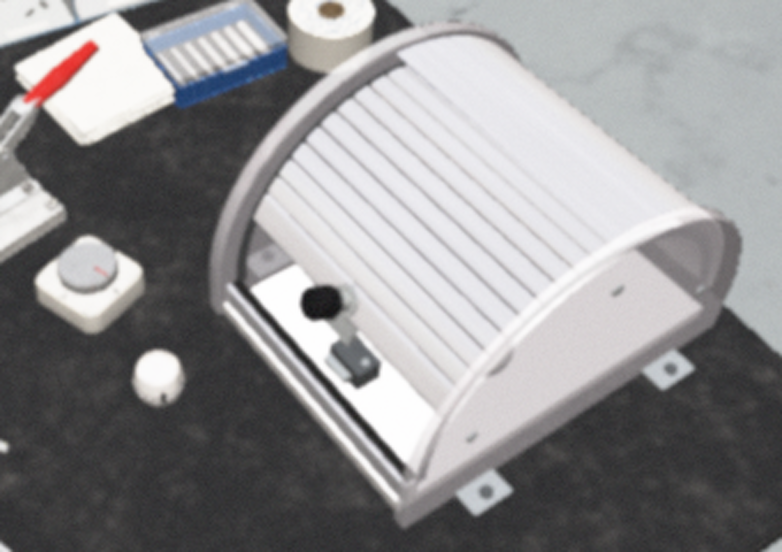

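The crop shows the locker's bottom corners at crop (403,525), (213,305) and (722,300), the near feet holes at (487,492) and (669,368), the knob head at (322,302) and the catch block top at (355,355).

```bash
python3 - <<'E'
from h import *
f=lambda u,v:(u/2.3+165,v/2.3+55)
P={}
for nm,c,z in(('near',(403,525),0),('far',(213,307),0),('rear',(722,302),0),('foot1',(487,492),3),('foot2',(669,368),3),('catchtopfront',(345,368),32),
 ('sillA',(240,290),31),('sillB',(408,478),31)):
    P[nm]=plane('top',f(*c),z); print(nm,P[nm].round(1))
for uv in((200,263),(208,330)): print('side foot',plane('side',uv,3).round(1))
for uv in((222,352),(360,322)): print('side rear bottom',plane('side',uv,0).round(1))
an=lambda a,b:np.degrees(np.arctan2(*(b-a)[1::-1]))
print(an(P['foot1'],P['foot2']),an(P['near'],P['far']),an(P['near'],P['rear']),an(P['sillB'],P['sillA']))
# cap blob in both
im=cv2.imread('pics/top0.png');hsv=cv2.cvtColor(im,cv2.COLOR_BGR2HSV)
m=((hsv[...,2]>120)).astype(np.uint8)
n,l,st,ce=cv2.connectedComponentsWithStats(m)
i=l[219,234];print(st[i],ce[i]); i=l[185,195];print(st[i],ce[i])
k=((hsv[...,2]<50)).astype(np.uint8)[165:205,285:325]
print(proj('top',[P['near'],[514,386,0],[514,386,34]]))
n,l,st,ce=cv2.connectedComponentsWithStats(k);print(st,ce+[285,165])
E
```

```text
near [398.  223.6   0. ]
far [589.9 346.6   0. ]
rear [578.5 -45.    0. ]
foot1 [418.8 163.9   3. ]
foot2 [516.2  13.2   3. ]
catchtopfront [505.8 255.   32. ]
sillA [580.4 326.1  31. ]
sillB [415.9 221.2  31. ]
side foot [423.  166.8   3. ]
side foot [517.2  14.    3. ]
side rear bottom [556.7 -17.5   0. ]
side rear bottom [753.5 105.4   0. ]
-57.124895497723514 32.64479697450178 -56.09672515756054 32.51531242250772
[223 207  22  24 422] [233.38151659 218.31753555]
[ 180  157   48   43 1336] [203.59056886 177.86377246]
[[340.2173913  283.26086957]
 [234.85902484 225.00961975]
 [233.58421285 213.00632839]]
[[   0    0   40   40 1411]
 [  12   15   16   13  176]
 [   0   32    7    8   13]] [[304.66902906 184.13394755]
 [304.38068182 186.26704545]
 [287.76923077 200.30769231]]
```

```bash
cat >> h.py <<'E'
class L: # locker frame
    def __init__(s,ox,oy,deg):
        s.o=np.array([ox,oy,0.]); s.R=R.from_euler('z',deg,degrees=True).as_matrix()
    def w(s,p): return s.o+s.R@np.array(p,float)
    def l(s,p): return s.R.T@(np.array(p,float)-s.o)
def goalR(lk,th):
    t=np.radians(th); c,s=np.cos(t),np.sin(t)
    return lk.R@np.array([[-c,0,s],[0,1,0],[-s,0,-c]])  # cols x_t,y_t,z_t
def go(lk,tcp,th):
    "tool-frame translation and rotvec from measured pose; print rows"
    s=ctrl.read_state(); R0=R.from_euler('xyz',s['tool_rot']).as_matrix()
    print('trans',(R0.T@(np.array(tcp)-s['eef_pos'])).round(1),'rot',R.from_matrix(R0.T@goalR(lk,th)).as_rotvec().round(4),
      'trans(in goal axes)',(goalR(lk,th).T@(np.array(tcp)-s['eef_pos'])).round(1))
def wcam():
    s=ctrl.read_state(); T=np.eye(4);T[:3,:3]=R.from_euler('xyz',s['tool_rot']).as_matrix();T[:3,3]=s['eef_pos']
    c=imaging.calibration('wrist'); C=T@c['hand_eye']; im=imaging.get_image('wrist')
    K=np.array([[c['fx'],0,c['cx']],[0,c['fy'],c['cy']],[0,0,1]])
    return im,C,K
def wray(C,K,uv):
    d=C[:3,:3]@np.linalg.solve(K,[uv[0],uv[1],1]); return C[:3,3],d
def wproj(C,K,P):
    q=(np.array(P,float).reshape(-1,3)-C[:3,3])@C[:3,:3]; q=q/q[:,2:]; return (q@K.T)[:,:2]
E
python3 - <<'E'
from h import *
for o in((570,154),(572,157),(576,157),(573,160)):
    lk=L(*o,-57.3)
    a,d=ray('top',(304.4,186.3)); a,d=lk.l(a),lk.R.T@d
    k=a-d*a[1]/d[1]; r=np.hypot(k[0],k[2]-35); print(o,k.round(1),'r',r.round(1),'ang',np.arctan2(k[2]-35,-k[0])-.087, lk.w(k).round(1),lk.l(plane('top',(233.4,218.3),17)).round(1),lk.l(plane('top',(203.6,177.9),20)).round(1))
lk=L(573,158,-57.3)
k=np.array([-151,0,90.]); zt=goalR(lk,38)[:,2]
tcp=lk.w(k)+zt*18.7-zt*120; print(tcp); go(lk,tcp,38)
E
```

```text
(570, 154) [-146.7    0.   126. ] r 172.7 ang 0.4680394576447182 [490.7 277.5 126. ] [-225.7   80.3   17. ] [-222.9  180.2   20. ]
(572, 157) [-142.5    0.   120.6] r 166.2 ang 0.45402797429812003 [495.  276.9 120.6] [-224.3   77.    17. ] [-221.5  176.9   20. ]
(576, 157) [-141.8    0.   115.2] r 162.9 ang 0.42741229433439987 [499.4 276.3 115.2] [-226.5   73.7   17. ] [-223.7  173.5   20. ]
(573, 160) [-138.4    0.   116.6] r 160.7 ang 0.4457195942294564 [498.2 276.5 116.6] [-222.3   74.6   17. ] [-219.5  174.4   20. ]
[457.73080964 337.55021653 169.82548934]
trans [-286.9 -158.2   60.9] rot [ 0.1951 -0.6429  0.5716] trans(in goal axes) [-219.8   29.1  248.7]
```

```bash
python3 - <<'E'
from h import *
lk=L(574,159,-57.3)
k=np.array([-140,0,116.]); zt=goalR(lk,38)[:,2]
tcp=lk.w(k)+zt*18.7-zt*120; print(tcp); go(lk,tcp,38)
E
```

```text
[464.67345316 329.29359792 195.82548934]
trans [-296.5 -163.1   35. ] rot [ 0.1951 -0.6429  0.5716] trans(in goal axes) [-244.2   30.5  234.8]
```

>>> {"name": "nudge_tcp", "arguments": {"deltas": [{"trans":[-37, -20.4, 4], "finger_gap":85}, {"trans":[-37, -20.4, 4], "finger_gap":85}, {"trans":[-37, -20.4, 4], "finger_gap":85}, {"trans":[-37, -20.4, 4], "finger_gap":85}, {"trans":[-37, -20.4, 4], "finger_gap":85}, {"trans":[-37, -20.4, 5], "finger_gap":85}, {"trans":[-37, -20.4, 5], "finger_gap":85}, {"trans":[-37, -20.4, 5], "finger_gap":85}]}}

```text
clock: 0.9
eef_pos: [465.1, 328.4, 195.9]
tool_rot: [-3.141, -0.0, 2.735]
force: [0.3, 0.6, -0.5]
width: 85.3
gripper_force: 0.0
```

>>> {"name": "nudge_tcp", "arguments": {"deltas": [{"r":[0.0279, -0.0918, 0.0817], "finger_gap":85}, {"r":[0.0279, -0.0918, 0.0817], "finger_gap":85}, {"r":[0.0279, -0.0918, 0.0817], "finger_gap":85}, {"r":[0.0279, -0.0918, 0.0817], "finger_gap":85}, {"r":[0.0279, -0.0918, 0.0817], "finger_gap":85}, {"r":[0.0279, -0.0918, 0.0817], "finger_gap":85}, {"r":[0.0279, -0.0918, 0.0817], "finger_gap":85}, {"finger_gap":85}]}}

```text
clock: 1.7
eef_pos: [462.0, 333.6, 193.1]
tool_rot: [-3.139, 0.663, 2.15]
force: [-0.2, 0.8, -0.7]
width: 85.1
gripper_force: 0.0
```

```bash
python3 - <<'E'
from h import *
im,C,K=wcam(); cv2.imwrite('pics/w1.png',im); np.savez('w1.npz',C=C,K=K)
lk=L(574,159,-57.3)
zt=goalR(lk,38)[:,2]; tcp=lk.w([-140,0,116])-zt*101.3; go(lk,tcp,38)
E
```

```text
trans [-2.9  0.   0.6] rot [ 0.0014 -0.0009  0.0052] trans(in goal axes) [-2.9  0.   0.6]
```

View pics/w1.png

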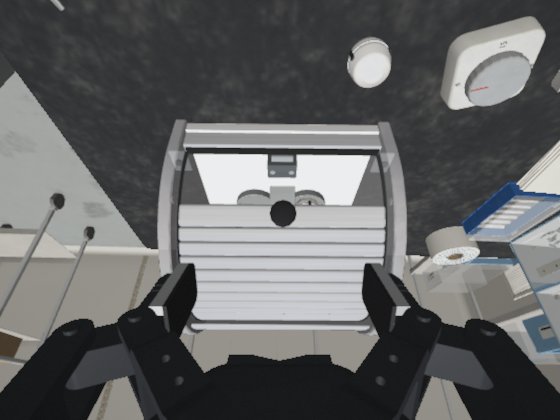

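The wrist view shows the knob head at (283,213), the catch block at (282,165), holders at (254,197) and (310,198) with the cap in the right-hand (+y) one, the loose cap at (370,63), and a level sill from (186,130) to (380,130).

```bash
cat >> h.py <<'E'
def tri(r1,r2):
    (a,d),(b,e)=r1,r2; A=np.stack([d,-e],1); t=np.linalg.lstsq(A,b-a,rcond=None)[0]
    p,q=a+t[0]*d,b+t[1]*e; return (p+q)/2,np.linalg.norm(p-q)
def blob(m,seed,mn=20):
    n,l,st,ce=cv2.connectedComponentsWithStats(m.astype(np.uint8)); 
    c=[i for i in range(1,n) if st[i,4]>=mn]; i=min(c,key=lambda i:np.linalg.norm(ce[i]-seed)); return ce[i],st[i]
E
python3 - <<'E'
from h import *
im=cv2.imread('pics/w1.png'); z=np.load('w1.npz');C,K=z['C'],z['K']
g=cv2.cvtColor(im,cv2.COLOR_BGR2GRAY)
kn,st=blob(g<45,(283,213));print(kn,st)
lk=L(574,159,-57.3)
p,e=tri(wray(C,K,kn),ray('top',(304.4,186.3)));q=lk.l(p);print('knob',p.round(1),q.round(1),e,np.hypot(q[0],q[2]-35))
def wp(uv,zz): o,d=wray(C,K,uv); return o+d*(zz-o[2])/d[2]
for uv in((188,124),(380,124),(188,148),(380,148)): print('sill',lk.l(wp(uv,31)).round(1))
print('catch front top',lk.l(wp((282,155),32)).round(1))
c,st=blob(g>150,(370,63));print(c,st)
p,e=tri(wray(C,K,c),ray('top',(233.4,218.3)));print('cap',p.round(1),e,wp(c,17).round(1), plane('top',(233.4,218.3),17).round(1))
print(wproj(C,K,[lk.w(v) for v in([-20,-36,22],[-20,36,22],[-20,36,52])]))
E
```

```text
[282.828125   212.26785714] [271 201  25  25 448]
knob [504.4 275.8 109.7] [-135.9    4.5  109.7] 0.9545850973010659 155.0373330152658
sill [-170.   -87.3   31. ]
sill [-171.9   98.4   31. ]
sill [-138.3  -95.3   31. ]
sill [-140.4  107.8   31. ]
catch front top [-130.     4.4   32. ]
[369.61332503  62.82440847] [ 347   38   44   50 1606]
cap [520.3 387.7  11.1] 0.7645608958073351 [517.4 389.2  17. ] [515.7 387.4  17. ]
[[252.20873761 205.07038772]
 [303.01827427 205.41200027]
 [303.97969726 223.55360981]]
```

```bash
python3 - <<'E'
from h import *
lk=L(578,161,-57.1)
zt=goalR(lk,38)[:,2]; tcp=np.array([504.4,275.8,109.7])+zt*(18.7-4); go(lk,tcp,38)
E
```

```text
trans [ -2.4   4.4 124.1] rot [-0.0008 -0.0009  0.0025] trans(in goal axes) [ -2.3   4.3 124.1]
```

>>> {"name": "nudge_tcp", "arguments": {"deltas": [{"trans":[-2.4, 4.4, 30], "finger_gap":85}, {"trans":[0, 0, 30], "finger_gap":85}, {"trans":[0, 0, 30], "finger_gap":85}, {"trans":[0, 0, 18], "finger_gap":85}, {"trans":[0, 0, 10], "finger_gap":85}, {"finger_gap":85}]}}

```text
clock: 2.35
eef_pos: [508.9, 267.5, 104.9]
tool_rot: [3.141, 0.662, 2.138]
force: [0.6, -0.2, 1.1]
width: 85.1
gripper_force: 0.0
```

>>> {"name": "nudge_tcp", "arguments": {"deltas": [{"finger_gap":18}, {"finger_gap":18}, {"finger_gap":18}, {"finger_gap":18}, {"finger_gap":18}, {"finger_gap":18}, {"finger_gap":18}, {"finger_gap":18}]}}

```text
clock: 3.15
eef_pos: [506.9, 270.1, 104.7]
tool_rot: [-3.141, 0.661, 2.141]
force: [-6.6, 2.5, 4.3]
width: 21.9
gripper_force: 58.7
```

```bash
python3 - <<'E'
import numpy as np
t=np.radians(38);c,s=np.cos(t),np.sin(t)
ph=np.linspace(.5,1.40,13)
p=160*np.stack([-np.cos(ph),np.sin(ph)],1); d=np.diff(p,axis=0)
print(np.stack([-c*d[:,0]-s*d[:,1], s*d[:,0]-c*d[:,1]],1).round(1).tolist())
E
```

```text
[[-11.2, -4.3], [-11.5, -3.5], [-11.7, -2.6], [-11.9, -1.7], [-12.0, -0.8], [-12.0, 0.1], [-12.0, 1.0], [-11.9, 1.9], [-11.7, 2.7], [-11.4, 3.6], [-11.1, 4.4], [-10.8, 5.3]]
```

>>> {"name": "nudge_tcp", "arguments": {"deltas": [{"trans":[-11.2, 0, -4.3], "finger_gap":18}, {"trans":[-11.5, 0, -3.5], "finger_gap":18}, {"trans":[-11.7, 0, -2.6], "finger_gap":18}, {"trans":[-11.9, 0, -1.7], "finger_gap":18}, {"finger_gap":18}]}}

```text
clock: 3.65
eef_pos: [525.3, 241.1, 145.1]
tool_rot: [3.14, 0.665, 2.134]
force: [0.1, -4.9, -2.5]
width: 22.2
gripper_force: 59.2
```

```bash
python3 - <<'E'
from h import *
s=ctrl.read_state();print(s['eef_pos'],s['force'],s['width'],s['gripper_force'])
im=imaging.get_image('top');g=cv2.cvtColor(im,cv2.COLOR_BGR2GRAY)
E
```

```text
[525.26266843 241.09199251 145.13324018] [ 0.12227568 -4.89856309 -2.50365653] 22.162075868967133 59.19863998889923
```

Forces are low, so I'll continue along the arc.

>>> {"name": "nudge_tcp", "arguments": {"deltas": [{"trans":[-12, 0, -0.8], "finger_gap":18}, {"trans":[-12, 0, 0.1], "finger_gap":18}, {"trans":[-12, 0, 1], "finger_gap":18}, {"trans":[-11.9, 0, 1.9], "finger_gap":18}, {"finger_gap":18}]}}

```text
clock: 4.2
eef_pos: [547.6, 211.0, 172.9]
tool_rot: [3.135, 0.663, 2.135]
force: [0.9, 0.1, 0.1]
width: 18.2
gripper_force: 0.0
```

>>> {"name": "nudge_tcp", "arguments": {"deltas": [{"trans":[-11.7, 0, 2.7], "finger_gap":18}, {"trans":[-11.4, 0, 3.6], "finger_gap":18}, {"trans":[-11.1, 0, 4.4], "finger_gap":18}, {"trans":[-8, 0, 4], "finger_gap":18}, {"finger_gap":18}]}}

```text
clock: 4.7
eef_pos: [568.7, 174.5, 185.4]
tool_rot: [3.14, 0.663, 2.137]
force: [0.5, -0.3, 0.2]
width: 17.9
gripper_force: 0.0
```

>>> {"name": "nudge_tcp", "arguments": {"deltas": [{"trans":[0, 0, -40], "finger_gap":85}, {"trans":[0, 0, -40], "finger_gap":85}, {"trans":[0, 0, -10], "finger_gap":85}, {"finger_gap":85}, {"finger_gap":85}]}}

```text
clock: 5.2
eef_pos: [537.7, 222.3, 254.9]
tool_rot: [-3.141, 0.663, 2.141]
force: [0.4, -0.5, -0.6]
width: 85.2
gripper_force: 0.0Traceback (most recent call last):
```

```bash
python3 - <<'E'
from h import *
im,C,K=wcam(); im2=imaging.get_image('top'); np.savez('w2.npz',C=C,K=K); cv2.imwrite('pics/w2.png',im); cv2.imwrite('pics/t2.png',im2)
cv2.imwrite('pics/wt2.png',np.hstack([im[0:420,120:500],im2[40:460,180:560]]))
E
```

```text
  File "<stdin>", line 3, in <module>
    return _nx.concatenate(arrs, 1, dtype=dtype, casting=casting)
           ~~~~~~~~~~~~~~~^^^^^^^^^^^^^^^^^^^^^^^^^^^^^^^^^^^^^^^
ValueError: all the input array dimensions except for the concatenation axis must match exactly, but along dimension 0, the array at index 0 has size 420 and the array at index 1 has size 380
```

```bash
python3 - <<'E'
import cv2,numpy as np
im=cv2.imread('pics/w2.png');im2=cv2.imread('pics/t2.png')
cv2.imwrite('pics/wt2.png',np.hstack([im[:,90:490],im2[:,160:560]]))
E
```

```text
(no output)
```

View pics/wt2.png

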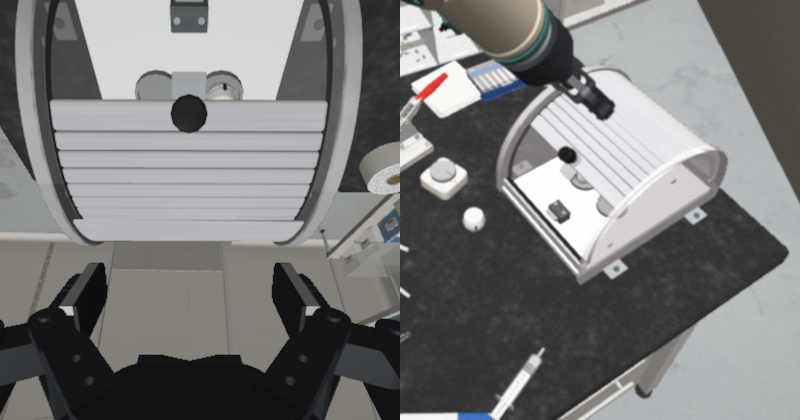

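The left half (wrist) shows the knob at full-image (278,113), the cap in the right (+y) holder and an empty dish at left. The right half (top) shows the knob at full-image (328,155), with the cover roughly half up.

```bash
cat > knob.py <<'E'
from h import *
def knob(imw,C,K,imt,sw,stp,lk):
    a,sa=blob(cv2.cvtColor(imw,cv2.COLOR_BGR2GRAY)<50,sw,100); b,sb=blob(cv2.cvtColor(imt,cv2.COLOR_BGR2GRAY)<50,stp,60)
    p,e=tri(wray(C,K,a),ray('top',b)); q=lk.l(p)
    print(a,sa,b,sb,'knob',p.round(1),q.round(1),'gap',round(e,2),'r',np.hypot(q[0],q[2]-35),'phi',np.arctan2(q[2]-35,-q[0])); return p
E
python3 - <<'E'
from knob import *
z=np.load('w2.npz'); lk=L(578,161,-57.1)
p=knob(cv2.imread('pics/w2.png'),z['C'],z['K'],cv2.imread('pics/t2.png'),(278,113),(328,155),lk)
# first measurement in the same frame
print(lk.l([504.4,275.8,109.7]))
zt=goalR(lk,38)[:,2]; go(lk,p+zt*18.7,38)
E
```

```text
[278.54975369 113.16256158] [ 261   95   36   38 1015] [327.03296703 154.82417582] [319 148  16  15 182] knob [524.9 243.1 155. ] [-97.7  -0.  155. ] gap 0.36 r 154.753027241746 phi 0.8871196839665036
[-136.36599996    0.56040482  109.7       ]
trans [81.1  1.  81.9] rot [-0.0045 -0.     -0.0036] trans(in goal axes) [81.1  0.9 81.9]
```

>>> {"name": "nudge_tcp", "arguments": {"deltas": [{"trans":[40, 0.5, 0], "finger_gap":85}, {"trans":[41, 0.5, 0], "finger_gap":85}, {"trans":[0, 0, 40], "finger_gap":85}, {"trans":[0, 0, 34], "finger_gap":85}, {"trans":[0, 0, 10], "finger_gap":85}, {"finger_gap":85}]}}

```text
clock: 5.9
eef_pos: [532.3, 231.5, 138.6]
tool_rot: [-3.139, 0.664, 2.14]
force: [-1.3, -0.6, -0.1]
width: 85.0
gripper_force: 0.0
```

```bash
python3 - <<'E'
from h import *
lk=L(578,161,-57.1)
zt=goalR(lk,38)[:,2]; go(lk,np.array([524.9,243.1,155])+zt*21,38)
z=np.load('w2.npz')
for uv,h in(((245,71),22),((313,71),22),((279,33),32),((279,10),32)):
    o,d=wray(z['C'],z['K'],uv); print(uv,lk.l(o+d*(h-o[2])/d[2]).round(1))
E
```

```text
trans [ 0.8  0.1 -0.4] rot [-0.0061  0.001  -0.0043] trans(in goal axes) [ 0.8  0.1 -0.4]
(245, 71) [-49.1 -36.3  22. ]
(313, 71) [-49.   36.4  22. ]
(279, 33) [-91.8   0.2  32. ]
(279, 10) [-110.7    0.2   32. ]
```

>>> {"name": "nudge_tcp", "arguments": {"deltas": [{"finger_gap":18}, {"finger_gap":18}, {"finger_gap":18}, {"finger_gap":18}, {"finger_gap":18}, {"finger_gap":18}, {"finger_gap":18}, {"finger_gap":18}]}}

```text
clock: 6.7
eef_pos: [530.2, 233.5, 140.3]
tool_rot: [-3.139, 0.662, 2.14]
force: [-7.1, 0.8, 8.0]
width: 22.6
gripper_force: 58.2
```

```bash
python3 - <<'E'
import numpy as np
t=np.radians(38);c,s=np.cos(t),np.sin(t)
ph=np.linspace(.88,1.42,9)
p=160*np.stack([-np.cos(ph),np.sin(ph)],1); d=np.diff(p,axis=0)
print(np.stack([-c*d[:,0]-s*d[:,1], s*d[:,0]-c*d[:,1]],1).round(1).tolist())
E
```

```text
[[-10.8, 0.1], [-10.8, 0.8], [-10.7, 1.5], [-10.6, 2.2], [-10.4, 2.9], [-10.2, 3.6], [-9.9, 4.3], [-9.6, 5.0]]
```

>>> {"name": "nudge_tcp", "arguments": {"deltas": [{"trans":[-10.8, 0, -0.9], "finger_gap":18}, {"trans":[-10.8, 0, 0.8], "finger_gap":18}, {"trans":[-10.7, 0, 1.5], "finger_gap":18}, {"finger_gap":18}]}}

```text
clock: 7.1
eef_pos: [545.3, 209.7, 159.1]
tool_rot: [-3.14, 0.662, 2.138]
force: [-5.6, -2.0, 1.2]
width: 22.4
gripper_force: 59.8
```

>>> {"name": "nudge_tcp", "arguments": {"deltas": [{"trans":[-10.6, 0, 2.2], "finger_gap":18}, {"trans":[-10.4, 0, 2.9], "finger_gap":18}, {"finger_gap":18}]}}

```text
clock: 7.4
eef_pos: [555.9, 192.9, 167.8]
tool_rot: [-3.14, 0.662, 2.138]
force: [-5.8, -2.4, 0.6]
width: 22.0
gripper_force: 60.1
```

>>> {"name": "nudge_tcp", "arguments": {"deltas": [{"trans":[-10.2, 0, 5.6], "finger_gap":18}, {"trans":[-9.9, 0, 5.8], "finger_gap":18}, {"finger_gap":18}]}}

```text
clock: 7.7
eef_pos: [569.0, 172.4, 173.4]
tool_rot: [-3.14, 0.665, 2.136]
force: [-8.4, -3.4, 13.9]
width: 22.4
gripper_force: 66.7
```

>>> {"name": "nudge_tcp", "arguments": {"deltas": [{"trans":[-9.6, 0, 6], "finger_gap":18}, {"trans":[-3, 0, 2], "finger_gap":18}, {"finger_gap":18}]}}

```text
clock: 8.0
eef_pos: [573.7, 165.1, 174.0]
tool_rot: [-3.138, 0.66, 2.141]
force: [-27.3, 10.4, 28.4]
width: 22.0
gripper_force: 82.0
```

>>> {"name": "nudge_tcp", "arguments": {"deltas": [{"finger_gap":85}, {"finger_gap":85}, {"finger_gap":85}, {"finger_gap":85}, {"trans":[0, 0, -30], "finger_gap":85}, {"trans":[0, 0, -50], "finger_gap":85}, {"trans":[40, 0, -20], "finger_gap":85}, {"trans":[45, 0, 0], "finger_gap":85}, {"finger_gap":85}]}}

```text
clock: 8.9
eef_pos: [504.2, 278.0, 194.3]
tool_rot: [-3.138, 0.658, 2.153]
force: [-0.4, -0.2, -0.8]
width: 84.8
gripper_force: 0.0
```

```bash
python3 - <<'E'
from knob import *
lk=L(578,161,-57.1)
im,C,K=wcam(); im2=imaging.get_image('top'); np.savez('w3.npz',C=C,K=K); cv2.imwrite('pics/w3.png',im); cv2.imwrite('pics/t3.png',im2)
print(wproj(C,K,[lk.w(v) for v in([-20,0,194],[-20,-36,22],[-20,36,22],[-20,36,52])]),lk.l([573.7,165.1,174]))
cv2.imwrite('pics/wt3.png',np.hstack([im[:,90:490],im2[:,160:560]]))
E
```

```text
[[275.30276167 319.62972361]
 [247.36472347 172.89652737]
 [306.25413239 173.32234528]
 [307.52833293 192.81242385]] [ -5.77809158  -1.38335017 174.        ]
```

View pics/wt3.png

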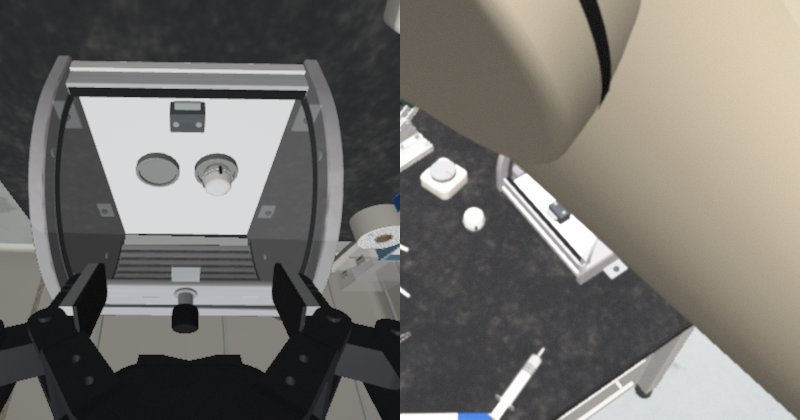

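The cover is fully up: knob at crop (185,318), empty dish at full-image (248,169), the inside cap standing in the right dish at (306,178). The top camera is blocked by the arm, but the loose cap is still at (234,218) there.

```bash
python3 - <<'E'
from h import *
lk=L(578,161,-57.1); z=np.load('w3.npz');C,K=z['C'],z['K']
g=cv2.cvtColor(cv2.imread('pics/w3.png'),cv2.COLOR_BGR2GRAY)
print(g[169,215:285:4],g[140:200:4,248])
m=(g<215).astype(np.uint8); n,l,st,ce=cv2.connectedComponentsWithStats(m); i=l[169,248]; print(st[i],ce[i])
o,d=wray(C,K,ce[i])
for h in(20,22): p=o+d*(h-o[2])/d[2]; print('holder',p.round(1),lk.l(p).round(1))
s,ss=blob(cv2.cvtColor(cv2.imread('pics/t3.png'),cv2.COLOR_BGR2GRAY)>120,(234,218));print('cap top',s,ss)
cap=np.array([516.5,388.2,0]); print('cap l',lk.l(cap))
zt=goalR(lk,38)[:,2]; t=cap+[0,0,27]+zt*18.7-zt*110; go(lk,t,38)
E
```

```text
[217 217 217 142 142 142 142 142 142 142 142 141 142 133 217 217 217 217] [217 217 216 187  81 142 142 142 142 142 143  87 217 217 217]
[ 225  152   45   36 1343] [247.17051378 169.36038719]
holder [534.6 161.7  20. ] [-24.2 -36.   20. ]
holder [533.7 163.8  22. ] [-26.4 -35.7  22. ]
cap top [233.430131   218.65938865] [222 206  24  26 458]
cap l [-224.16686189   71.77261336    0.        ]
trans [178.5  70.4 -14. ] rot [-0.0022  0.0003 -0.001 ] trans(in goal axes) [178.4  70.6 -13.8]
```

>>> {"name": "nudge_tcp", "arguments": {"deltas": [{"trans":[44, 17, -3], "finger_gap":60}, {"trans":[45, 17, -3], "finger_gap":60}, {"trans":[45, 18, -4], "finger_gap":60}, {"trans":[44, 18, -4], "finger_gap":60}, {"finger_gap":60}, {"finger_gap":60}]}}

```text
clock: 9.6
eef_pos: [487.8, 433.6, 100.1]
tool_rot: [3.141, 0.665, 2.14]
force: [0.3, -0.8, 1.0]
width: 59.8
gripper_force: 0.0
```

```bash
python3 - <<'E'
from knob import *
lk=L(578,161,-57.1)
im,C,K=wcam(); im2=imaging.get_image('top'); np.savez('w4.npz',C=C,K=K); cv2.imwrite('pics/w4.png',im); cv2.imwrite('pics/t4.png',im2)
print(wproj(C,K,[[516.5,388.2,0],[516.5,388.2,34]]),proj('top',[lk.w([-20,-36,22]),lk.w([-20,36,22])]))
cv2.imwrite('pics/wt4.png',np.hstack([im[:,90:490],im2[:,160:560]]))
E
```

```text
[[277.5700659  185.26430351]
 [277.45084444 217.34658741]] [[370.61065586 201.38039432]
 [343.05279039 174.45401502]]
```

View pics/wt4.png

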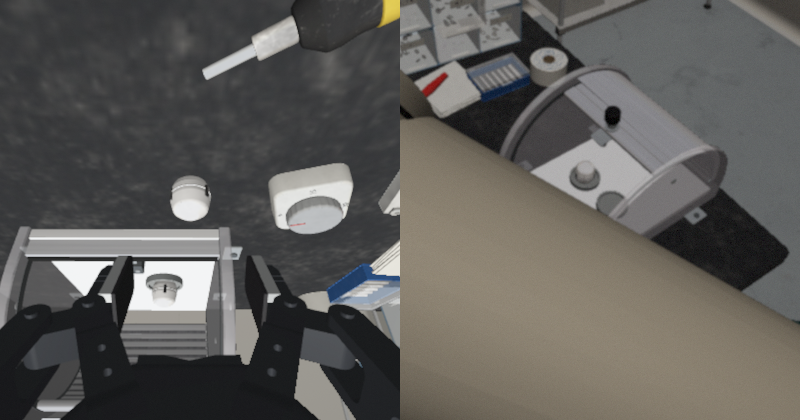

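The wrist half shows the loose cap at full-image (280,198) between the fingers with its button at (297,190). The timer at (405,200) is clear. The top half shows the dishes at about (345,178) taken and (371,204) free.

```bash
python3 - <<'E'
from h import *
lk=L(578,161,-57.1); z=np.load('w4.npz');C,K=z['C'],z['K']
w=cv2.imread('pics/w4.png'); t=cv2.imread('pics/t4.png')
g=cv2.cvtColor(w,cv2.COLOR_BGR2GRAY); gt=cv2.cvtColor(t,cv2.COLOR_BGR2GRAY)
c,s=blob(g>130,(280,198)); print('cap w',c,s)
for h in(16,17,18): o,d=wray(C,K,c);p=o+d*(h-o[2])/d[2];print(p.round(1))
o,d=wray(C,K,(s[0]+s[2]/2,s[1]));p=o+d*(0-o[2])/d[2]; print('rear base edge',p.round(1),lk.l(p).round(1))
p,e=tri((o*0+wray(C,K,c)[0],wray(C,K,c)[1]),ray('top',(233.4,218.5))); print('tri',p.round(1),e, lk.l(p).round(1))
# dish in top view
x0,y0=325,155; print(gt[204,355:392:2],gt[192:220:2,368])
for r in range(150,228,3): print(''.join('%4d'%v for v in gt[r,325:400:4]))
E
```

```text
cap w [279.46064982 198.89747292] [ 260  177   41   44 1385]
[517.2 390.2  16. ]
[516.5 391.3  17. ]
[515.7 392.5  18. ]
rear base edge [512.5 399.2   0. ] [-235.6   74.4    0. ]
tri [518.4 387.6  13.5] 1.091025850254679 [-222.6   73.1   13.5]
[142  82 102 100 101 101  99 102  99 102 102 115 137 140 129 127 134 138
 120] [ 91  93 103 100 100 101  99 101 100  99  99 100  97  89]
  69 117 173 174 176 177 176 176 177 175 177 175 175 176 174 108 124 134 139
 150 177 177 176 176 176 179 175 177 178 178 176 176 174 175 175  97 131 137
 177 178 176 176 176 176 176 177 174 176 177 175 177 176 175 178 171  92 132
 179 177 177 177 176 173 170 178 178 176 175 172 178 176 178 174 178 163 104
 176 177 176 171 156 162 155 172 177 177 176 173 175 176 177 178 174 176 152
 176 174 177 144 165 164 164 165 175 176 179 177 176 178 176 175 177 175 179
 179 176 118 136 163 167 164 147 167 175 175 177 178 177 178 176 177 176 176
 177 167  82 111 163 166 168 126 114 176 176 174 175 175 174 178 176 180 177
 179 149  94  96 127 141 137  98  84 172 178 176 178 176 174 177 177 176 175
 178 124  95  89 121 123 1
[... 582 characters left out ...]
155 121
  97  98  93  86 132 177 177 177 113 104 102 100 101 102 129 135 143 125 115
 102  99  97  94  91 104 170 175  82 100 101 102 102 115 140 127 138 117 119
 107 102 104  98  95  90  92 153  75 102 100 101 101 143 129 120 115 117 119
 108 108 105 103  99  97  93  88  68  94 101  98 130 134 131  93 120 118 117
 110 108 107 107 102 102  98  96  88  78  91 113 137 127 102  98 115 114 118
 111 110 110 109 106 103 104  96  91  92  84 109 121 111  84 115 117 116 115
 113 114 113 109 109 108 106 105  99  96  90  90 106 110 117 115 117 119 117
 116 113 116 112 109 106 110 107 104  99  99  91  85  90 119 117 114 117 116
 116 116 113 113 112 111 108 106 109 104  99  96  93  91  87 105 114 118 117
```

```bash
python3 - <<'E'
from h import *
lk=L(578,161,-57.1); z=np.load('w3.npz')
a=plane('top',(373,204),17);b=plane('top',(344.7,177.7),17); print(a,lk.l(a),b,lk.l(b))
print(tri(ray('top',(373,204)),wray(z['C'],z['K'],(247.2,169.4))))
c=plane('top',(233.4,218.5),16.5);print('cap',c,lk.l(c))
print('d world',a-c, 'lk', lk.R.T@(a-c))
zt=goalR(lk,38)[:,2]; go(lk,[516.5,388.3,27]+zt*18.7,38)
E
```

```text
[534.9866157  153.76328406  17.        ] [-17.2876809 -40.0456911  17.       ] [594.05266218 194.34464629  17.        ] [-19.27743145  31.59009396  17.        ]
(array([539.18092071, 152.26908299,  10.94366592]), np.float64(0.46563646213531296))
cap [515.6185593  387.39582689  16.5       ] [-223.97043824   70.59573195   16.5       ]
d world [  19.3680564  -233.63254283    0.5       ] lk [ 206.68275734 -110.64142305    0.5       ]
trans [  5.3  -0.3 109.8] rot [-0.0028  0.0014 -0.0071] trans(in goal axes) [  5.1  -0.6 109.8]
```

>>> {"name": "nudge_tcp", "arguments": {"deltas": [{"trans":[5, 0, 36], "finger_gap":60}, {"trans":[0, 0, 36], "finger_gap":60}, {"trans":[0, 0, 30], "finger_gap":60}, {"trans":[0, 0, 8], "finger_gap":60}, {"finger_gap":60}]}}

```text
clock: 10.2
eef_pos: [522.2, 379.2, 11.5]
tool_rot: [3.14, 0.664, 2.137]
force: [-0.4, -0.0, 0.4]
width: 59.9
gripper_force: 0.0
```

>>> {"name": "nudge_tcp", "arguments": {"deltas": [{"finger_gap":30}, {"finger_gap":30}, {"finger_gap":30}, {"finger_gap":30}, {"finger_gap":30}, {"finger_gap":30}]}}

```text
clock: 10.8
eef_pos: [521.4, 383.6, 12.5]
tool_rot: [3.137, 0.661, 2.14]
force: [-2.9, 1.5, 6.8]
width: 30.8
gripper_force: 56.5
```

```bash
python3 - <<'E'
from h import *
im,C,K=wcam();cv2.imwrite('pics/w5.png',im);np.savez('w5.npz',C=C,K=K)
E
```

```text
(no output)
```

View pics/w5.png

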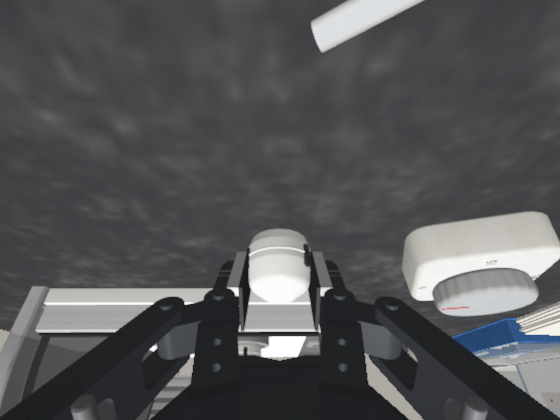

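The wrist view shows the cap at (279,265) between the pads, apparently low in the fingertips, since the opening is 30.8 rather than 37. I'll compute where it sits in the tool frame.

```bash
python3 - <<'E'
from h import *
lk=L(578,161,-57.1); z=np.load('w5.npz');C,K=z['C'],z['K']
g=cv2.cvtColor(cv2.imread('pics/w5.png'),cv2.COLOR_BGR2GRAY)
s=ctrl.read_state(); R0=R.from_euler('xyz',s['tool_rot']).as_matrix()
print(s['eef_pos'],lk.l(s['eef_pos']))
print('col279',[(r,int(g[r,279])) for r in range(222,312,4)])
for uv,h in(((279,230),0),((279,265),17),((279,303),32)):
    o,d=wray(C,K,uv);p=o+d*(h-o[2])/d[2];print(uv,h,lk.l(p).round(1),'tool',(R0.T@(p-s['eef_pos'])).round(1))
for c in ([-224,73,0],[-228,73,0],[-220,73,0]):
    print(c,wproj(C,K,[lk.w(np.array(c)+v) for v in([-18.5,0,0],[0,-18.5,8],[0,18.5,8],[0,0,34])]).round(0).tolist())
E
```

```text
[521.38849428 383.61049572  12.54012154] [-217.65811774   73.3841888    12.54012154]
col279 [(222, 71), (226, 70), (230, 156), (234, 156), (238, 183), (242, 184), (246, 200), (250, 188), (254, 210), (258, 220), (262, 221), (266, 221), (270, 222), (274, 234), (278, 252), (282, 252), (286, 252), (290, 251), (294, 253), (298, 251), (302, 253), (306, 168), (310, 166)]
(279, 230) 0 [-236.4   74.3    0. ] tool [22.5  0.9 -1.6]
(279, 265) 17 [-230.6   74.3   17. ] tool [  7.5   0.9 -11.5]
(279, 303) 32 [-216.9   74.2   32. ] tool [-12.5   0.9 -14.9]
[-224, 73, 0] [[276.0, 224.0], [242.0, 254.0], [311.0, 254.0], [277.0, 303.0]]
[-228, 73, 0] [[276.0, 220.0], [242.0, 251.0], [312.0, 251.0], [276.0, 300.0]]
[-220, 73, 0] [[276.0, 228.0], [243.0, 258.0], [310.0, 257.0], [277.0, 305.0]]
```

>>> {"name": "nudge_tcp", "arguments": {"deltas": [{"trans":[-3, 0, -4], "finger_gap":25}, {"trans":[-6, 0, -8], "finger_gap":25}, {"trans":[-12, 0, -15], "finger_gap":25}, {"finger_gap":25}, {"finger_gap":25}]}}

```text
clock: 11.35
eef_pos: [521.6, 381.9, 46.0]
tool_rot: [3.138, 0.661, 2.138]
force: [-0.5, 0.4, -0.6]
width: 30.7
gripper_force: 59.4
```

```bash
python3 - <<'E'
from h import *
im,C,K=wcam();cv2.imwrite('pics/w6.png',im);np.savez('w6.npz',C=C,K=K)
cv2.imwrite('pics/w6c.png',cv2.resize(im[180:400,150:410],None,fx=2.2,fy=2.2,interpolation=cv2.INTER_CUBIC))
E
```

```text
(no output)
```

View pics/w6c.png

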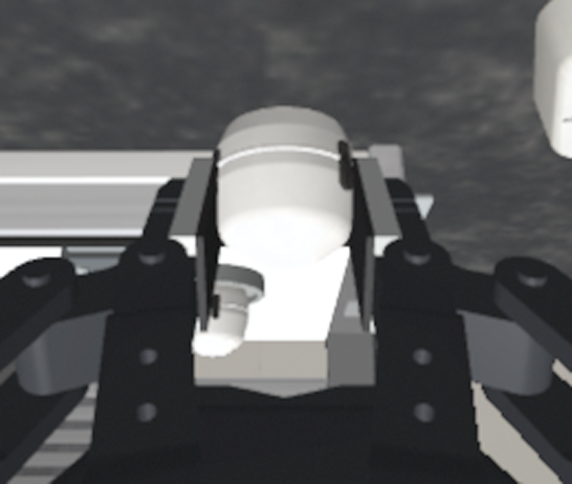

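The cap is firmly held and hasn't shifted in the pads. The crop shows its body at about (285,185) between the fingertips, still upright.

```bash
python3 - <<'E'
from h import *
lk=L(578,161,-57.1); z=goalR(lk,38)[:,2]
zz=np.load('w3.npz');o,d=wray(zz['C'],zz['K'],(247.2,169.4));p=o+d*(17-o[2])/d[2];print('holder z17',lk.l(p))
f=lk.w([-17.7,-37,30.5]); go(lk,f-150*z,38); go(lk,f-25*z,38)
E
```

```text
holder z17 [-20.77574925 -36.46345648  17.        ]
trans [-147.8 -108.5  -16.4] rot [-0.0011 -0.002  -0.0043] trans(in goal axes) [-147.4 -109.1  -16.3]
trans [-148.1 -108.4  108.6] rot [-0.0011 -0.002  -0.0043] trans(in goal axes) [-147.4 -109.1  108.7]
```

>>> {"name": "nudge_tcp", "arguments": {"deltas": [{"trans":[-30, -22, -12], "finger_gap":25}, {"trans":[-30, -22, -4], "finger_gap":25}, {"trans":[-30, -22, 0], "finger_gap":25}, {"trans":[-30, -22, 0], "finger_gap":25}, {"trans":[-28, -20, 0], "r":[0, 0, -0.004], "finger_gap":25}, {"finger_gap":25}]}}

```text
clock: 12.0
eef_pos: [487.0, 227.5, 150.6]
tool_rot: [-3.138, 0.665, 2.14]
force: [1.3, -0.2, -0.1]
width: 31.2
gripper_force: 59.5
```

>>> {"name": "nudge_tcp", "arguments": {"deltas": [{"trans":[0, 0, 35], "finger_gap":25}, {"trans":[0, 0, 35], "finger_gap":25}, {"trans":[0, 0, 35], "finger_gap":25}, {"trans":[0, 0, 20], "finger_gap":25}, {"finger_gap":25}, {"finger_gap":25}]}}

```text
clock: 12.6
eef_pos: [529.5, 169.1, 49.3]
tool_rot: [-3.139, 0.662, 2.146]
force: [1.6, 0.1, -0.4]
width: 31.0
gripper_force: 59.5
```

```bash
python3 - <<'E'
from h import *
lk=L(578,161,-57.1); z=goalR(lk,38)[:,2]
go(lk,lk.w([-17.7,-37,30.5]),38)
im,C,K=wcam();cv2.imwrite('pics/w7.png',im);np.savez('w7.npz',C=C,K=K)
cv2.imwrite('pics/t7.png',imaging.get_image('top'))
cv2.imwrite('pics/w7c.png',cv2.resize(im[100:360,140:420],None,fx=2.2,fy=2.2,interpolation=cv2.INTER_CUBIC))
E
```

```text
trans [-0.6 -0.6 24.3] rot [-0.0016 -0.0012  0.001 ] trans(in goal axes) [-0.6 -0.6 24.3]
```

View pics/w7c.png

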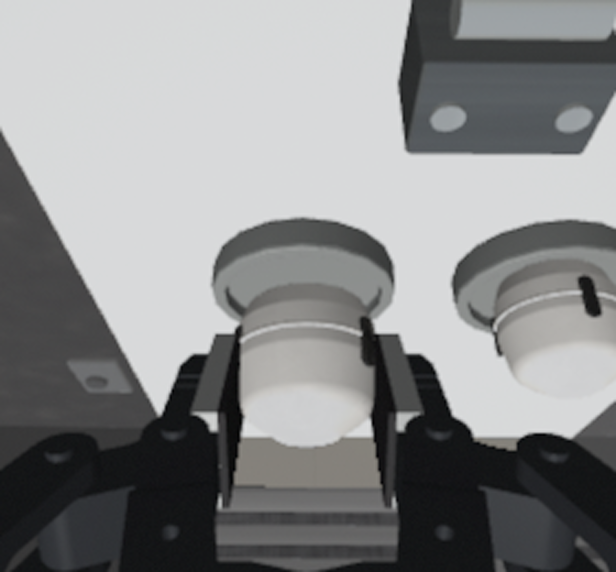

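The held cap is lined up over the empty dish: cap column about 307, dish column about 303 in the crop, with the dish's far edge at row 220. The inside cap's line at (558,295) serves as a reference for the seated height.

```bash
python3 - <<'E'
from h import *
lk=L(578,161,-57.1); z=np.load('w7.npz');C,K=z['C'],z['K'].copy()
f=lambda u,v:(u/2.2+140,v/2.2+100)
def at(C,uv,h): o,d=wray(C,K,uv);return lk.l(o+d*(h-o[2])/d[2]).round(1)
print('dish far top edge z12',at(C,f(303,219),12),'dish sides z22',at(C,f(214,280),22),at(C,f(393,280),22))
print('rim top far inner z22', at(C,f(303,248),22))
print('taken sides z22', at(C,f(454,285),22))
C2=C.copy(); C2[:3,3]+=24.3*goalR(lk,38)[:,2]
for h in(22,26,30): print(h,'inside line',at(C,f(556,294),18+h),'held line',at(C2,f(304,326),18+h))
for h in(28,31): print(h,'inside apex',at(C,f(560,397),18+h),'held apex',at(C2,f(306,446),18+h))
E
```

```text
dish far top edge z12 [-44.7 -36.3  12. ] dish sides z22 [-29.4 -61.1  22. ] [-29.7 -11.3  22. ]
rim top far inner z22 [-45.8 -36.3  22. ]
taken sides z22 [-27.    6.2  22. ]
22 inside line [-54.1  22.2  40. ] held line [-61.  -35.8  40. ]
26 inside line [-61.2  19.   44. ] held line [-69.1 -35.8  44. ]
30 inside line [-68.4  15.8  48. ] held line [-77.1 -35.8  48. ]
28 inside apex [-3.7 38.5 46. ] held apex [ -5.5 -35.4  46. ]
31 inside apex [-11.8  35.1  49. ] held apex [-15.9 -35.4  49. ]
```

>>> {"name": "nudge_tcp", "arguments": {"deltas": [{"trans":[-3, -0.5, 8], "finger_gap":25}, {"trans":[0, 0, 8], "finger_gap":25}, {"trans":[0, 0, 5], "finger_gap":25}, {"finger_gap":25}, {"finger_gap":25}]}}

```text
clock: 13.2
eef_pos: [537.3, 155.3, 34.9]
tool_rot: [-3.14, 0.662, 2.145]
force: [-0.0, -0.2, -0.7]
width: 30.8
gripper_force: 59.5
```

>>> {"name": "nudge_tcp", "arguments": {"deltas": [{"trans":[0, 0, 2], "finger_gap":25}, {"trans":[0, 0, 2], "finger_gap":25}, {"finger_gap":25}, {"finger_gap":25}]}}

```text
clock: 13.6
eef_pos: [538.7, 153.3, 31.8]
tool_rot: [-3.14, 0.662, 2.145]
force: [0.4, -0.5, 0.6]
width: 31.1
gripper_force: 59.5
```

>>> {"name": "nudge_tcp", "arguments": {"deltas": [{"trans":[0.5, 0, 0.6], "finger_gap":25}, {"trans":[0.5, 0, 0.6], "finger_gap":25}, {"finger_gap":25}, {"finger_gap":25}]}}

```text
clock: 14.0
eef_pos: [538.7, 153.4, 30.6]
tool_rot: [-3.14, 0.662, 2.145]
force: [-1.3, 0.7, 3.3]
width: 31.0
gripper_force: 59.9
```

>>> {"name": "nudge_tcp", "arguments": {"deltas": [{"trans":[0.5, 0, 0.6], "finger_gap":25}, {"finger_gap":25}, {"finger_gap":25}]}}

```text
clock: 14.3
eef_pos: [538.7, 153.4, 30.5]
tool_rot: [-3.14, 0.663, 2.145]
force: [-3.2, 2.8, 9.7]
width: 30.7
gripper_force: 60.6
```

```bash
python3 - <<'E'
from h import *
im,C,K=wcam();cv2.imwrite('pics/w8.png',im);np.savez('w8.npz',C=C,K=K)
cv2.imwrite('pics/w8c.png',cv2.resize(im[100:360,140:420],None,fx=2.2,fy=2.2,interpolation=cv2.INTER_CUBIC))
E
```

```text
(no output)
```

View pics/w8c.png

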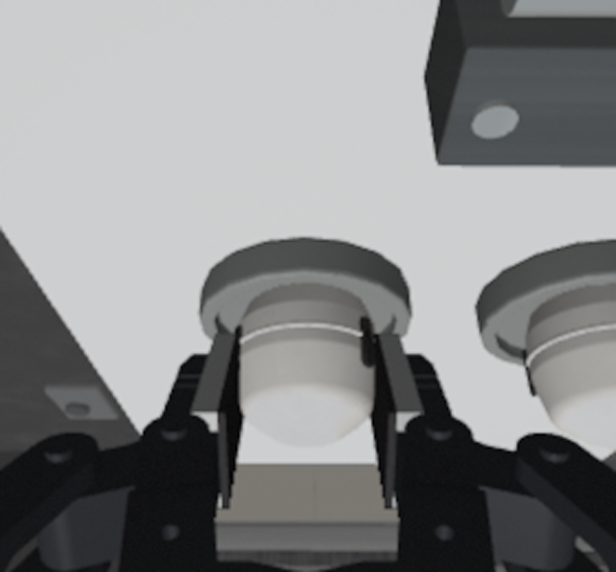

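The cap is seated in the recess: contact came at the predicted height, and the gap behind it (rows 268–284) matches the neighbour's. Releasing now.

>>> {"name": "nudge_tcp", "arguments": {"deltas": [{"trans":[-0.8, 0, -1], "finger_gap":25}, {"finger_gap":48}, {"finger_gap":48}, {"finger_gap":48}, {"finger_gap":48}, {"finger_gap":48}, {"trans":[0, 0, -10], "finger_gap":48}, {"trans":[0, 0, -25], "finger_gap":48}, {"trans":[0, 0, -40], "finger_gap":48}, {"trans":[0, 0, -45], "finger_gap":48}, {"finger_gap":48}]}}

```text
clock: 15.45
eef_pos: [499.1, 221.3, 128.6]
tool_rot: [3.134, 0.657, 2.146]
force: [1.7, -0.3, -0.2]
width: 48.3
gripper_force: 0.0
```

```bash
python3 - <<'E'
from h import *
lk=L(578,161,-57.1)
im,C,K=wcam();cv2.imwrite('pics/w9.png',im);np.savez('w9.npz',C=C,K=K)
z=goalR(lk,38)[:,2]
print(wproj(C,K,[lk.w([-21,0,194])]))
cv2.imwrite('pics/w9c.png',cv2.resize(im[80:380,140:440],None,fx=2,fy=2,interpolation=cv2.INTER_CUBIC))
E
```

```text
[[330.66955898 410.12458058]]
```

View pics/w9c.png

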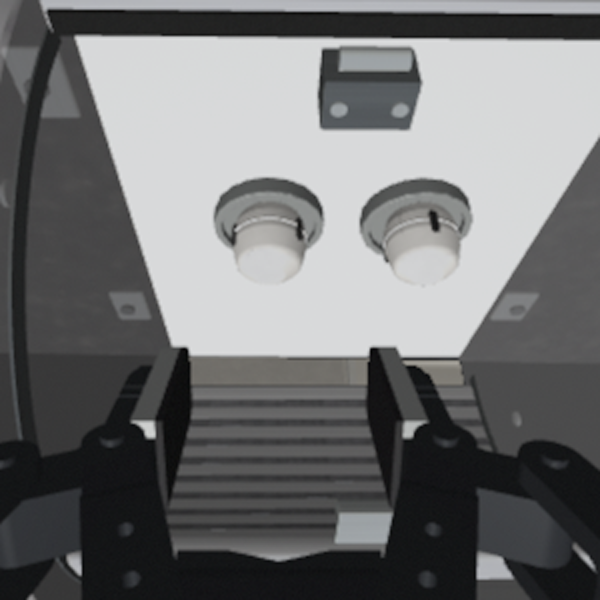

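Both caps are now standing alike in their dishes. I've viewed more pictures than the limit of 10, so I'll use numbers only from here. Next I'll re-grasp the knob.

```bash
python3 - <<'E'
from h import *
lk=L(578,161,-57.1); z=goalR(lk,38)[:,2]
z3=np.load('w3.npz'); g=cv2.cvtColor(cv2.imread('pics/w3.png'),cv2.COLOR_BGR2GRAY)
k=lk.w([-20.5,0,194]); t=k+z*21.5; print(lk.l(t),t)
go(lk,t-z*90,38); go(lk,t,38)
E
```

```text
[-7.26327828e+00 -1.28785871e-14  1.77057769e+02] [574.05477282 167.09839273 177.0577688 ]
trans [-96.8  35.4 -77.7] rot [ 0.0044 -0.0043  0.0005] trans(in goal axes) [-97.1  35.1 -77.4]
trans [-97.2  35.   12.3] rot [ 0.0044 -0.0043  0.0005] trans(in goal axes) [-97.1  35.1  12.6]
```

>>> {"name": "nudge_tcp", "arguments": {"deltas": [{"trans":[0, 10, -40], "finger_gap":85}, {"trans":[0, 10, -38], "finger_gap":85}, {"trans":[-32, 5, 0], "finger_gap":85}, {"trans":[-33, 5, 0], "finger_gap":85}, {"trans":[-32, 5, 0], "r":[0.004, -0.004, 0], "finger_gap":85}, {"finger_gap":85}]}}

```text
clock: 16.1
eef_pos: [546.4, 205.2, 249.4]
tool_rot: [-3.14, 0.669, 2.135]
force: [0.2, -0.4, 0.7]
width: 84.7
gripper_force: 0.0
```

```bash
python3 - <<'E'
from h import *
lk=L(578,161,-57.1); z=goalR(lk,38)[:,2]
go(lk,lk.w([-20.5,0,194])+z*21.5,38)
im,C,K=wcam(); g=cv2.cvtColor(im,cv2.COLOR_BGR2GRAY)
pr=wproj(C,K,[lk.w([-20.5,0,194]),lk.w([-22,0,204])]);print(pr)
b,s=blob(g<50,pr[0],80);print(b,s)
E
```

```text
trans [ 8.   3.2 85.9] rot [-0.008  0.006 -0.008] trans(in goal axes) [ 7.5  2.5 86. ]
[[281.76080895 214.84128125]
 [281.8049552  225.30056051]]
[280.92513369 214.02032086] [266 196  31  36 935]
```

>>> {"name": "nudge_tcp", "arguments": {"deltas": [{"trans":[7, 2.5, 30], "finger_gap":85}, {"trans":[0, 0, 30], "finger_gap":85}, {"trans":[0, 0, 20], "finger_gap":85}, {"trans":[0, 0, 6], "finger_gap":85}, {"finger_gap":85}]}}

```text
clock: 16.65
eef_pos: [570.3, 171.2, 173.2]
tool_rot: [-3.132, 0.666, 2.147]
force: [0.2, 0.8, -0.0]
width: 85.1
gripper_force: 0.0
```

```bash
python3 - <<'E'
from h import *
lk=L(578,161,-57.1); z=goalR(lk,38)[:,2]
go(lk,lk.w([-20.5,0,194])+z*21.5,38)
t=np.radians(38);c,s=np.cos(t),np.sin(t)
ph=np.linspace(1.42,.35,17)
p=160*np.stack([-np.cos(ph),np.sin(ph)],1); d=np.diff(p,axis=0)
print(ph.round(2)); print(np.stack([-c*d[:,0]-s*d[:,1], s*d[:,0]-c*d[:,1]],1).round(1).tolist())
E
```

```text
trans [-6.7  0.9  0.3] rot [-0.0081  0.0032  0.0018] trans(in goal axes) [-6.7  0.9  0.3]
[1.42 1.35 1.29 1.22 1.15 1.09 1.02 0.95 0.88 0.82 0.75 0.68 0.62 0.55
 0.48 0.42 0.35]
[[9.5, -4.9], [9.8, -4.3], [10.1, -3.6], [10.3, -2.9], [10.5, -2.2], [10.6, -1.5], [10.7, -0.8], [10.7, -0.1], [10.7, 0.6], [10.6, 1.3], [10.5, 2.0], [10.3, 2.7], [10.1, 3.4], [9.9, 4.1], [9.6, 4.7], [9.3, 5.4]]
```

>>> {"name": "nudge_tcp", "arguments": {"deltas": [{"trans":[-6.5, 0.9, 0], "finger_gap":85}, {"finger_gap":20}, {"finger_gap":20}, {"finger_gap":20}, {"finger_gap":20}, {"finger_gap":20}, {"finger_gap":20}, {"finger_gap":20}]}}

```text
clock: 17.45
eef_pos: [572.5, 166.7, 178.8]
tool_rot: [-3.131, 0.666, 2.145]
force: [-7.9, 0.9, 7.2]
width: 22.4
gripper_force: 58.2
```

>>> {"name": "nudge_tcp", "arguments": {"deltas": [{"trans":[9.5, 0, -4.9], "finger_gap":20}, {"trans":[9.8, 0, -4.3], "finger_gap":20}, {"trans":[10.1, 0, -3.6], "finger_gap":20}, {"finger_gap":20}]}}

```text
clock: 17.85
eef_pos: [556.1, 192.3, 170.7]
tool_rot: [-3.129, 0.669, 2.148]
force: [-4.1, -1.9, 4.9]
width: 22.1
gripper_force: 60.4
```

>>> {"name": "nudge_tcp", "arguments": {"deltas": [{"trans":[10.3, 0, -2.4], "finger_gap":20}, {"trans":[10.5, 0, -1.7], "finger_gap":20}, {"trans":[10.6, 0, -1], "finger_gap":20}, {"finger_gap":20}]}}

```text
clock: 18.25
eef_pos: [540.9, 216.2, 155.1]
tool_rot: [-3.129, 0.669, 2.148]
force: [-5.8, -1.6, 6.4]
width: 22.0
gripper_force: 62.9
```

>>> {"name": "nudge_tcp", "arguments": {"deltas": [{"trans":[10.7, 0, -0.4], "finger_gap":20}, {"trans":[10.7, 0, 0.2], "finger_gap":20}, {"trans":[10.7, 0, 1], "finger_gap":20}, {"finger_gap":20}]}}

```text
clock: 18.65
eef_pos: [527.2, 237.7, 134.1]
tool_rot: [-3.13, 0.667, 2.149]
force: [-6.4, 0.9, 3.9]
width: 22.1
gripper_force: 60.5
```

>>> {"name": "nudge_tcp", "arguments": {"deltas": [{"trans":[10.6, 0, 1.5], "finger_gap":20}, {"trans":[10.5, 0, 2.1], "finger_gap":20}, {"trans":[10.3, 0, 2.7], "finger_gap":20}, {"finger_gap":20}]}}

```text
clock: 19.05
eef_pos: [515.4, 256.6, 109.6]
tool_rot: [-3.131, 0.666, 2.149]
force: [-9.0, 2.5, 8.5]
width: 22.4
gripper_force: 70.1
```

>>> {"name": "nudge_tcp", "arguments": {"deltas": [{"trans":[10.1, 0, 3], "finger_gap":20}, {"trans":[9.9, 0, 3.6], "finger_gap":20}, {"trans":[9.6, 0, 4.2], "finger_gap":20}, {"finger_gap":20}]}}

```text
clock: 19.45
eef_pos: [507.0, 269.8, 82.2]
tool_rot: [-3.132, 0.666, 2.149]
force: [-6.8, 0.4, 0.3]
width: 22.1
gripper_force: 72.6
```

>>> {"name": "nudge_tcp", "arguments": {"deltas": [{"trans":[9.3, 0, 4.8], "finger_gap":20}, {"trans":[9, 0, 5.3], "finger_gap":20}, {"finger_gap":20}]}}

```text
clock: 19.75
eef_pos: [503.7, 274.9, 63.5]
tool_rot: [-3.132, 0.668, 2.147]
force: [-2.7, -4.3, -0.6]
width: 22.1
gripper_force: 72.5
```

>>> {"name": "nudge_tcp", "arguments": {"deltas": [{"finger_gap":60}, {"finger_gap":60}, {"finger_gap":60}, {"trans":[0, 0, -25], "finger_gap":60}, {"trans":[0, 0, -40], "finger_gap":60}, {"trans":[0, 0, -10], "finger_gap":0}, {"finger_gap":0}, {"finger_gap":0}, {"finger_gap":0}, {"finger_gap":0}]}}

```text
clock: 20.75
eef_pos: [479.8, 313.9, 122.5]
tool_rot: [-3.134, 0.667, 2.145]
force: [0.6, -0.1, 0.2]
width: -0.4
gripper_force: 0.0
```

```bash
python3 - <<'E'
from knob import *
lk=L(578,161,-57.1); 
im,C,K=wcam(); g=cv2.cvtColor(im,cv2.COLOR_BGR2GRAY)
for phi in(.2,.275,.35):
    k=lk.w([-160*np.cos(phi),0,35+160*np.sin(phi)]); print(phi,wproj(C,K,[k]))
b,s=blob(g<50,wproj(C,K,[k])[0],80);print(b,s)
it=imaging.get_image('top'); gt=cv2.cvtColor(it,cv2.COLOR_BGR2GRAY); q=proj('top',k)[0]; print(q,gt[int(q[1]),int(q[0])-15:int(q[0])+15:3])
go(lk,lk.w([-151.3,0,105]),38)
E
```

```text
0.2 [[277.50826097 208.075784  ]]
0.275 [[277.38676297 223.83206516]]
0.35 [[277.2740135  240.49615713]]
[278.29078801 245.70921199] [262 225  33  62 901]
[296.67765973 198.54564511] [122 122 119 123 120 125 122 124 122 122]
trans [-13.3  -0.7  32.9] rot [-0.0069  0.0037  0.0001] trans(in goal axes) [-13.4  -0.9  32.9]
```

>>> {"name": "nudge_tcp", "arguments": {"deltas": [{"trans":[-21.5, -1, 0], "finger_gap":0}, {"trans":[0, 0, 22.5], "finger_gap":0}, {"finger_gap":0}, {"trans":[6.2, 0, 7.9], "finger_gap":0}, {"trans":[6.2, 0, 7.9], "finger_gap":0}, {"finger_gap":0}]}}

```text
clock: 21.45
eef_pos: [494.2, 291.6, 96.7]
tool_rot: [-3.135, 0.663, 2.15]
force: [-1.1, 1.3, 1.0]
width: -0.2
gripper_force: 0.5
```

>>> {"name": "nudge_tcp", "arguments": {"deltas": [{"trans":[6.2, 0, 7.9], "finger_gap":0}, {"trans":[6.2, 0, 7.9], "finger_gap":0}, {"finger_gap":0}]}}

```text
clock: 21.75
eef_pos: [492.6, 295.4, 76.2]
tool_rot: [-3.138, 0.658, 2.151]
force: [-11.1, 10.1, 4.8]
width: 0.1
gripper_force: 6.2
```

>>> {"name": "nudge_tcp", "arguments": {"deltas": [{"trans":[-12.4, 0, -15.8], "finger_gap":0}, {"trans":[-12.4, 0, -15.8], "finger_gap":0}, {"trans":[-12.4, 0, -15.8], "finger_gap":0}, {"r":[0, 0.125, 0], "finger_gap":0}, {"r":[0, 0.125, 0], "finger_gap":0}, {"r":[0, 0.125, 0], "finger_gap":0}, {"r":[0, 0.125, 0], "finger_gap":0}, {"finger_gap":0}, {"finger_gap":0}]}}

```text
clock: 22.65
eef_pos: [496.6, 287.1, 139.1]
tool_rot: [-3.137, 0.167, 2.139]
force: [0.5, 1.3, 0.4]
width: -0.0
gripper_force: 0.0
```

```bash
python3 - <<'E'
from knob import *
lk=L(578,161,-57.1); 
im,C,K=wcam(); g=cv2.cvtColor(im,cv2.COLOR_BGR2GRAY)
for phi in(.15,.2,.275,.35):
    k=lk.w([-160*np.cos(phi),0,35+160*np.sin(phi)]);f=lk.w([-170*np.cos(phi),0,35+170*np.sin(phi)]); print(phi,wproj(C,K,[k,f]).round(0).tolist())
b,s=blob(g<50,wproj(C,K,[k])[0],80);print(b,s); c=int(wproj(C,K,[k])[0][0])
print([(r,int(g[r,c])) for r in range(160,420,5)])
s=ctrl.read_state(); print(lk.l(s['eef_pos']),s['force']); go(lk,lk.w([-156,0,100]),10)
E
```

```text
0.15 [[278.0, 192.0], [278.0, 181.0]]
0.2 [[278.0, 198.0], [278.0, 187.0]]
0.275 [[278.0, 209.0], [278.0, 198.0]]
0.35 [[278.0, 221.0], [278.0, 211.0]]
[281.12300829 198.24155513] [ 165  178  229   35 1569]
[(160, 65), (165, 62), (170, 67), (175, 61), (180, 26), (185, 29), (190, 31), (195, 56), (200, 45), (205, 44), (210, 44), (215, 194), (220, 194), (225, 165), (230, 223), (235, 178), (240, 190), (245, 222), (250, 164), (255, 26), (260, 28), (265, 27), (270, 28), (275, 27), (280, 27), (285, 27), (290, 82), (295, 81), (300, 81), (305, 81), (310, 81), (315, 81), (320, 80), (325, 79), (330, 123), (335, 217), (340, 221), (345, 219), (350, 219), (355, 166), (360, 115), (365, 25), (370, 31), (375, 32), (380, 32), (385, 30), (390, 30), (395, 29), (400, 31), (405, 29), (410, 29), (415, 31)]
[-1.52352704e+02  1.31721358e-01  1.38568483e+02] [ 0.24688669  1.43391691 -0.5897141 ]
trans [10.   0.1 37.4] rot [-0.0056 -0.008  -0.0024] trans(in goal axes) [10.3 -0.1 37.3]
```

```bash
python3 - <<'E'
from h import *
lk=L(578,161,-57.1); go(lk,lk.w([-157,0,82]),10); go(lk,lk.w([-157,0,60]),10)
E
```

```text
trans [14.   0.1 55. ] rot [-0.0056 -0.008  -0.0024] trans(in goal axes) [14.4 -0.1 54.9]
trans [17.6  0.3 76.7] rot [-0.0056 -0.008  -0.0024] trans(in goal axes) [18.2 -0.1 76.6]
```

>>> {"name": "nudge_tcp", "arguments": {"deltas": [{"trans":[7, 0, 19], "finger_gap":0}, {"trans":[7, 0, 18], "finger_gap":0}, {"trans":[0, 0, 18], "finger_gap":0}, {"finger_gap":0}, {"finger_gap":0}]}}

```text
clock: 23.2
eef_pos: [491.6, 294.2, 81.8]
tool_rot: [-3.136, 0.167, 2.146]
force: [0.4, -0.3, -0.7]
width: -0.1
gripper_force: 0.0
```

>>> {"name": "nudge_tcp", "arguments": {"deltas": [{"trans":[1, 0, 5], "finger_gap":0}, {"trans":[1, 0, 5], "finger_gap":0}, {"finger_gap":0}]}}

```text
clock: 23.5
eef_pos: [493.0, 294.3, 73.0]
tool_rot: [-3.139, 0.165, 2.143]
force: [0.1, 1.1, 3.8]
width: -0.0
gripper_force: 1.9
```

>>> {"name": "nudge_tcp", "arguments": {"deltas": [{"trans":[0.8, 0, 4], "finger_gap":0}, {"trans":[0.8, 0, 4], "finger_gap":0}, {"finger_gap":0}]}}

```text
clock: 23.8
eef_pos: [492.3, 294.4, 64.3]
tool_rot: [-3.138, 0.165, 2.143]
force: [-0.8, 0.4, 1.0]
width: 0.3
gripper_force: 0.3
```

>>> {"name": "nudge_tcp", "arguments": {"deltas": [{"trans":[0.4, 0, 2], "finger_gap":0}, {"trans":[0.4, 0, 2], "finger_gap":0}, {"finger_gap":0}]}}

```text
clock: 24.1
eef_pos: [492.9, 293.8, 61.8]
tool_rot: [-3.139, 0.166, 2.142]
force: [-3.7, 0.2, 15.3]
width: 0.2
gripper_force: 7.8
```

>>> {"name": "nudge_tcp", "arguments": {"deltas": [{"trans":[0.4, 0, 2], "finger_gap":0}, {"trans":[0.3, 0, 1.5], "finger_gap":0}, {"finger_gap":0}]}}

```text
clock: 24.4
eef_pos: [493.0, 293.9, 61.0]
tool_rot: [-3.14, 0.166, 2.142]
force: [-9.7, -0.4, 39.5]
width: 0.0
gripper_force: 19.4
```

>>> {"name": "nudge_tcp", "arguments": {"deltas": [{"trans":[0.3, 0, 1.5], "finger_gap":0}, {"trans":[0.3, 0, 1.5], "finger_gap":0}, {"finger_gap":0}]}}

```text
clock: 24.7
eef_pos: [493.1, 294.0, 60.5]
tool_rot: [-3.141, 0.166, 2.141]
force: [-15.9, -0.1, 61.7]
width: -0.0
gripper_force: 29.8
```

>>> {"name": "nudge_tcp", "arguments": {"deltas": [{"trans":[0, 0, -5], "finger_gap":0}, {"trans":[0, 0, -25], "finger_gap":0}, {"trans":[0, 0, -45], "finger_gap":0}, {"trans":[0, 0, -45], "finger_gap":0}, {"finger_gap":0}, {"finger_gap":0}]}}

```text
clock: 25.3
eef_pos: [482.5, 310.4, 172.6]
tool_rot: [-3.139, 0.166, 2.142]
force: [-0.5, -0.7, -0.1]
width: 0.0
gripper_force: 0.0
```

```bash
python3 - <<'E'
from h import *
lk=L(578,161,-57.1)
im,C,K=wcam(); g=cv2.cvtColor(im,cv2.COLOR_BGR2GRAY)
for a in(0,.05,.1):
    P=[lk.w([-r*np.cos(a+.087),0,35+r*np.sin(a+.087)]) for r in(150,160,170)]; pr=wproj(C,K,P); print(a,pr.round(1).tolist())
c=int(pr[0][0]); r0=int(pr[1][1]); print([(r,int(g[r,c])) for r in range(r0-60,r0+60,3)])
# row profile near sill, gap between rail and sill off-centre
c2=c+50; print([(r,int(g[r,c2])) for r in range(r0-60,r0+60,3)])
s=ctrl.read_state(); print(s['force'],s['eef_pos'])
cv2.imwrite('pics/w10.png',im)
E
```

```text
0 [[277.6, 207.4], [277.6, 198.6], [277.5, 189.4]]
0.05 [[277.5, 211.8], [277.5, 203.1], [277.4, 194.1]]
0.1 [[277.5, 216.7], [277.4, 208.2], [277.4, 199.4]]
[(148, 72), (151, 71), (154, 64), (157, 63), (160, 62), (163, 66), (166, 67), (169, 65), (172, 65), (175, 66), (178, 65), (181, 66), (184, 64), (187, 32), (190, 26), (193, 27), (196, 30), (199, 63), (202, 48), (205, 47), (208, 47), (211, 46), (214, 118), (217, 195), (220, 195), (223, 169), (226, 193), (229, 224), (232, 166), (235, 180), (238, 188), (241, 211), (244, 182), (247, 194), (250, 170), (253, 27), (256, 27), (259, 26), (262, 25), (265, 26)]
[(148, 64), (151, 68), (154, 65), (157, 66), (160, 64), (163, 64), (166, 60), (169, 59), (172, 62), (175, 68), (178, 65), (181, 64), (184, 62), (187, 63), (190, 62), (193, 167), (196, 254), (199, 144), (202, 146), (205, 192), (208, 189), (211, 49), (214, 49), (217, 161), (220, 153), (223, 157), (226, 168), (229, 223), (232, 171), (235, 180), (238, 184), (241, 223), (244, 187), (247, 194), (250, 194), (253, 218), (256, 183), (259, 199), (262, 207), (265, 206)]
[-0.718556    0.25806953  0.12480971] [481.73061416 309.7035193  171.29700638]
```

```bash
python3 - <<'E'
from h import *
lk=L(578,161,-57.1)
im,C,K=wcam(); g=cv2.cvtColor(im,cv2.COLOR_BGR2GRAY)
for a in(0,.03,.06,.1):
    p=a+.087; u=np.array([-np.cos(p),0,np.sin(p)]);v=np.array([np.sin(p),0,np.cos(p)]);o=np.array([0,0,35.])
    print(a,wproj(C,K,[lk.w(o+r*u+q*v) for r,q in((170,-12),(170,12),(150,12),(150,-12))])[:,1].round(1))
col=g[:,277]; print(col[180:222].tolist())
E
```

```text
0 [183.7 196.1 214.6 201.4]
0.03 [185.9 199.4 217.7 203.5]
0.06 [188.4 203.  221.  205.8]
0.1 [192.  208.1 225.7 209.1]
[65, 67, 70, 71, 66, 63, 53, 37, 25, 27, 26, 27, 28, 29, 28, 28, 30, 37, 57, 63, 53, 46, 48, 48, 48, 48, 48, 46, 47, 47, 45, 45, 46, 45, 112, 176, 197, 197, 197, 197, 197, 197]
```

```bash
python3 -c "
from cell import ctrl, imaging, ticket
print(ticket.finish_job())"
```

```text
the job is handed in; nothing more can be done
None
```

I handed the job in at about 25 s with no verdict printed: the cap was last seen standing in the empty holder like its neighbour, and the cover stopped hard at its home height and stayed there after I let go, but I viewed 12 pictures against the limit of 10, and the last push on the knob reached about 62 N at the wrist.

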